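# Slide a crystal layer plate up out of its slotted holder onto the building deck

## Task

On the grey holder, swing the keeper arm well clear of the slot, then slide the white layer plate up out of its sloping slot by its lower edge until it lies flat on the level deck, fully home against the end stop. Then swing the keeper fully shut again behind the plate, and leave the other things on the bench where they are.

Things in the scene. Friction and masses are not known exactly. Their poses are not given: they have to be found in the camera images.
- holder: grey plastic holder fixed to the bench, 222 mm long (its x), 150 wide, z up (all sizes here in mm). Origin on the bench straight below the crest, on its middle plane; +x points up the slope to the end stop, +y to its left side. Slope and deck are pairs of rails at |y| 36 to 58; between them (|y| below 36) it is open from foot to end stop, down to a floor at z=6: a finger fits there.
- slot_foot (a point): middle of the foot of the sloping slot, where the plate's lower edge rests: holder x=-90, z=30 (foot stops only at |y| above 41). From here two grooved side ledges rise at 30 degrees to the crest. Lips over the plate's side edges (|y| above 43) cover only the first 38 of the slope; side guides leave the plate 1.5 to 3 of play each side. Axes as the holder's.
- crest (a point): middle of the crest, where the slope meets the level deck: holder x=0, z=82. The plate, pushed up, tips level by itself once its middle is past here and nothing holds its near edge down (backing the finger off a little lets it settle; it is then pushed on along the deck). Axes as the holder's.
- deck_home (a point): where the plate's origin is when it is home on the deck: holder x=61, y=0, z=82. The plate then touches the end stop (face at holder x=106, top at z=98) and its near edge is at holder x=16. Axes as the holder's.
- keeper_pivot (a point): upright pivot of the keeper arm at holder x=8, y=68, z=84. Axes as the holder's.
- plate: white polymer layer plate, 90 (its x, along the slope) x 100 (its y) x 6, about 60 g, with 16 dark dots; loose. Origin in the middle of its underside, z normal to the plate. It starts lying in the slot, lower edge on the foot, upper edge 12 short of the crest.
- keeper (a joint): keeper arm angle, rad. 0 = shut: arm straight across the crest along holder -y, blocking the plate (or standing 3 behind a plate that is home). It grows as the arm swings towards holder -x, over the slope, and on out to +y, up to 2.4; clear of the plate beyond 1.4. Starts up to 0.3 open. Friction (about 0.6 N at the peg) keeps it where left. The peg is at holder (8 - 55 sin q, 68 - 55 cos q).
- keeper_peg (a point): top centre of the upright steel peg on the keeper arm, 12 in diameter, 55 from the pivot, made to be pushed; top at z=119, free down to the arm at z=94. The aluminium arm is a bar 10 thick and 62 long, z=84 to 94 (hub 18 in diameter, to z=96).
- tubes: bystander: a bundle of five white bond tubes, 130 long (along its x), 28 wide, 18 high, lying on the bench to the right of the holder; origin under its middle
- driver: bystander: a screwdriver about 150 long lying on the bench to the left of the holder
- atoms: bystander: a wooden tray 125 x 90 x 18 with six red 32 mm atom spheres, 38 high in all; origin under its middle
- cutter: bystander: a brass rod cutter on a dark 130 x 60 base plate, 90 high; origin under its middle
- jar: bystander: a small closed jar, 64 in diameter, 75 high
- lattice_base: bystander: a grey 140 x 140 x 22 lattice base whose bayonet socket carries an upright clear column 24 in diameter, top 182 above the bench; origin under its middle
Not all that is in view belongs to the job. Several things have the shape of the plate; the one meant has the colours described above.

How it is judged (in metres and radians):
On the way, in this order (a step that is already met when the one before it is completed fails the run):
1. the keeper is swung clear of the slot (beyond 1.2 rad) (value of joint keeper above 1.2 rad), for 0.1 s.
2. with the keeper open, the plate lies flat on the deck, at or within 9 mm of the end stop (x of plate in the frame of holder between 0.052 and 0.067 m and y of plate in the frame of holder between -0.006 and 0.006 m and z of plate in the frame of holder between 0.078 and 0.087 m and angle between plate's own z axis and vertical below 0.06 rad and angle between the x axis of plate and the x axis of holder, either way round below 0.08 rad and value of joint keeper above 0.5 rad), for 0.2 s.
3. the keeper is shut (below 0.12 rad) behind the plate (x of plate in the frame of holder between 0.055 and 0.067 m and y of plate in the frame of holder between -0.006 and 0.006 m and z of plate in the frame of holder between 0.078 and 0.087 m and angle between plate's own z axis and vertical below 0.06 rad and angle between the x axis of plate and the x axis of holder, either way round below 0.08 rad and value of joint keeper below 0.12 rad), for 0.2 s.
At the end, for the whole second after the job is handed in: The plate lies at rest flat on the deck (tilt under 0.06 rad, square within 0.08 rad, sideways within 6 mm), within 6 mm of the end stop, and the keeper arm is shut behind it (below 0.12 rad) (all of step 3 and linear speed of plate below 0.02 m/s); the robot touches nothing.
It fails at once if one of the bystanders (tube bundle, screwdriver, atom tray, rod cutter, jar, lattice base) is moved more than 25 mm (distance of any of tubes, driver, atoms, cutter, jar, lattice_base from where it was at the start of the episode above 0.025 m).
It also fails if it takes over 67 s, if anything falls off the work surface, if the arm or the gripper's body presses on something with over 40 N, if the wrist force passes 120 N, or if a joint passes its speed limit or range.

## Robot

A 6-joint arm with a two-finger parallel gripper is mounted at the origin on the work surface. World frame = base frame: x ahead of the robot, y to its left, z up, the work surface at z = 0. Lengths are in mm, angles in rad, forces in N, time in s.
With the tool pointing down it reaches from about 300 to 775 mm from the base axis. Payload 14.6 kg.
Tool frame: the origin (TCP) lies between the finger pads; the fingertips stand 19 mm ahead of it and the grasp point (between the pads) is the TCP (manip.tcp_to_tips is the distance from the TCP to the fingertips, in mm); x points along the fingers, z is the direction in which the jaws open and shut, and the axes are right-handed (so a half turn about x gives the same grasp; the last joint's range is limited). The gripper opens to 94 mm and grips with 3 to 60 N. Pads are 16 mm wide; open, the fingers measure 119 mm over their backs; the gripper's body (75 mm by 177 mm) begins 78 mm behind the grasp point.
Start: joints at [1.172, 0.3, 1.521, -0, 1.321, -0.067], TCP at [179.157, 519.992, 195.846] pointing down, gripper open.
Joint ranges: [-3.03, 3.03], [-0.79, 2.21], [0.23, 2.52], [-1.04, 4.18], [0, 3.07], [-2.55, 2.55]. Speed limits (rad/s): [2.22, 2.22, 2.57, 3.14, 3.14, 3.14].

## Interface

Orientations are given as [roll, pitch, yaw] about the fixed x, y, z axes, in that order (R = Rz(yaw) Ry(pitch) Rx(roll)).
In Python, from cell import manip gives the robot as it stands.
- The arm moves only by the tool jog_arm, never from a script. Its argument "moves" is a list that holds one entry, the list of rows, each a list of 6 numbers: the shift along the world's x, y, z in mm, then the turn, a rotation vector about the world's x, y, z in degrees. In form: [[[dx, dy, dz, wx, wy, wz], ...]]. A call has 1 to 5 rows; each row shifts and turns the pose as measured when the row begins; what a row does not reach is not made up. A row lasts 1/10 s, in which the tool goes at most 50 mm and 8.59 degrees, less where a joint would pass 70% of its speed; a pose out of reach is approached as far as the arm can. A call is refused whole if a number of a shift passes 50 or a number of a turn 8.59, either way. A call with a gripper value outside its range is refused whole. "gripper" is the opening, from -1 (shut) to 1 (fully open), set as the call begins (left out, the last holds). The fingers move at their own pace and stop on an object; "squeeze" is the grip in N (left out, the last holds). Time passes only in rows, so rows that do not move let the fingers close. It gives the time, the measured TCP pose, the force and the opening at its end, in the units of the state.
- manip.read_state(): the state, without advancing time (a new reading comes with each control period).
- manip.camera(name): name is "side" or "top" or "wrist"; returns (picture, depth): 384x512x3 uint8, blue, green, red; 384x512 float32, mm along the optical axis (not along the pixel's ray), 0 where there is no reading.
- manip.camera_params(name): a dict with "fx", "fy", "cx", "cy" (pixels), "rvec" (rotation vector, rad) and "tvec" (3), from world to camera coordinates, as OpenCV has them. Camera axes: x right, y down, z forward; pixel columns grow to the right and rows downward; lengths in mm; the calibration is good to about 2 mm. A picture is of the moment at which its call begins: read the wrist's pose just before it. camera_params takes no time and is no camera call; for the wrist camera it gives the pose at the moment of the call.
- manip.sign_off(): hands the job in, once; it reports no verdict.
The state is a dict: "clock": time; "joints": joint angles; "qd": joint speeds; "effort": joint torques, N m; "eef_pos": TCP position; "eef_rot": TCP orientation; "wrist_force": force on the tool from outside, world axes, zero at the start; "moment": the same for the moment, N m; "finger_gap": finger opening in mm.
Only numpy, scipy, OpenCV 4.12 (cv2) and the standard library are available. Lean on these libraries where they do the work, as an engineer would, in place of code of your own. Each camera call takes 0.05 s, during which the arm holds its last target. There are 200 camera calls.

## Working session

There is one attempt and no reset: what is moved stays moved. The work goes in short steps, Python scripts to look and compute and a tool call to move; the robot and the scene stay as the last step left them, time stands still between calls to the robot, and variables do not carry over. Pictures are saved under pics/ and viewed, about 8 in all and at most 12, crops included, and the job is handed in when it is done.

Besides the shell and the picture viewer there is one more tool, called after "Emit:" as name(argument=value, ...) on one line, values as JSON. jog_arm: Moves the arm, as the interface text tells. Its arguments: {"type":"object","properties":{"moves":{"type":"array","items":{"type":"array","items":{"type":"array","items":{"type":"number"}}}},"gripper":{"type":"number"},"squeeze":{"type":"number"}},"required":["moves"]}

```bash
mkdir -p pics; cat > h.py <<'E'
import numpy as np, cv2
from cell import manip
def P(n):
    p=manip.camera_params(n);R=cv2.Rodrigues(np.array(p['rvec'],float))[0];t=np.array(p['tvec'],float).ravel();return p,R,t
def pts(n,uv,z=None,depth=None):
    p,R,t=P(n);uv=np.atleast_2d(np.array(uv,float))
    d=np.c_[(uv[:,0]-p['cx'])/p['fx'],(uv[:,1]-p['cy'])/p['fy'],np.ones(len(uv))]
    c=-R.T@t; w=d@R
    if depth is not None: return c+w*np.array(depth)[:,None]
    return c+w*((z-c[2])/w[:,2])[:,None]
def cloud(n,D):
    v,u=np.mgrid[0:384,0:512]
    X=pts(n,np.c_[u.ravel(),v.ravel()],depth=D.ravel()).reshape(384,512,3); X[D==0]=np.nan; return X
def proj(n,X):
    p,R,t=P(n);c=np.atleast_2d(X)@R.T+t
    return np.c_[c[:,0]/c[:,2]*p['fx']+p['cx'],c[:,1]/c[:,2]*p['fy']+p['cy']]
E
python3 - <<'E'
from h import *
ims=[]
for n in('top','side'):
    I,D=manip.camera(n);np.savez(f'{n}0.npz',I=I,D=D);ims.append(I)
    cv2.imwrite(f'pics/{n}0.png',cv2.resize(I,(800,600),interpolation=cv2.INTER_CUBIC))
    p,R,t=P(n);print(n,p['fx'],-R.T@t,R[2])
print(manip.read_state())
E
```

```text
top 405.4284703422596 [ 362.76508763  -15.1354816  1216.52167071] [ 0.13143078  0.00636714 -0.9913049 ]
side 439.2396175717739 [ 260.89170888 -981.67789693 1026.53634325] [ 0.18947248  0.72085725 -0.66668209]
{'clock': 0.1, 'joints': array([ 1.17241026e+00,  3.00394389e-01,  1.52155063e+00,  2.01395195e-05,
        1.32068643e+00, -6.65713994e-02]), 'qd': array([ 0.00117401, -0.00191165, -0.00206549,  0.00044623, -0.0009958 ,
       -0.00042364]), 'effort': array([ 2.11950828e-03, -5.32649624e+01, -3.53285766e+01,  7.09657255e-02,
        2.34694808e-02, -7.19243758e-05]), 'eef_pos': array([179.05114738, 519.76937841, 195.3412925 ]), 'eef_rot': array([ 3.05624429,  1.56975735, -1.98796436]), 'wrist_force': array([-0.97405083,  0.06824501,  0.07573297]), 'moment': array([ 0.01273195, -0.05837152,  0.01480705]), 'finger_gap': 93.74169603463345}
```

View pics/top0.png

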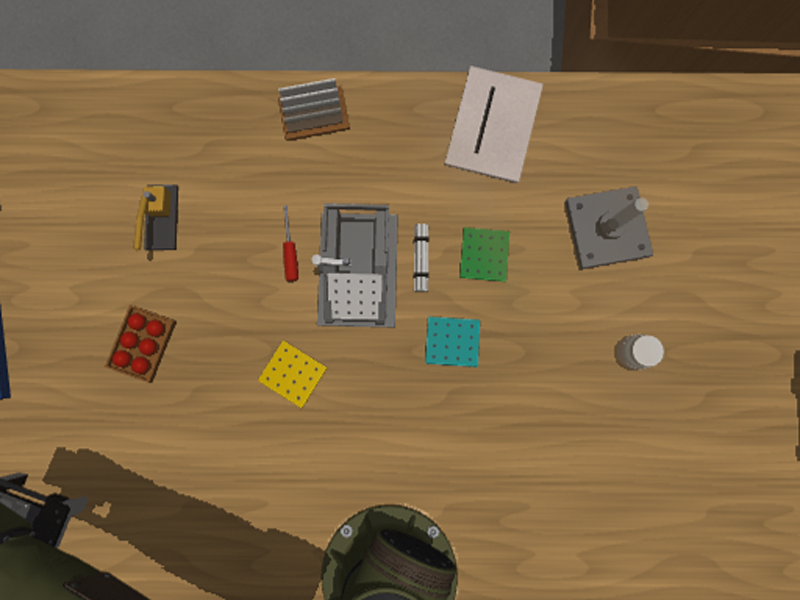

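View pics/side0.png

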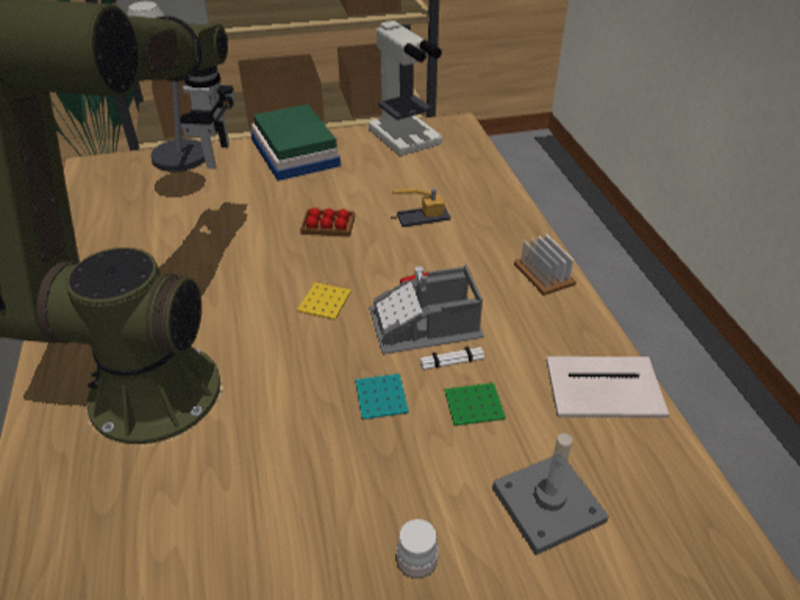

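The pictures show the holder at top (358,265), with its +x up the picture (world +x). Four things have the plate's shape: white with dark dots (355,296), yellow (292,374), teal (453,342) and green (485,254). Only the white one, which lies in the slot, fits the description. Next I'll confirm it in a crop and measure.

```bash
python3 - <<'E'
from h import *
z=np.load('top0.npz');I,D=z['I'],z['D']
cv2.imwrite('pics/crop.png',cv2.resize(I[120:220,175:285],None,fx=5.4,fy=5.4,interpolation=cv2.INTER_CUBIC))
X=cloud('top',D)
hsv=cv2.cvtColor(I,cv2.COLOR_BGR2HSV)
m=np.zeros((384,512),np.uint8)
m[165:210,200:255]=((hsv[165:210,200:255,1]<30)&(hsv[165:210,200:255,2]>165))*255
m=cv2.morphologyEx(m,cv2.MORPH_CLOSE,np.ones((5,5)))
n,l,s,c=cv2.connectedComponentsWithStats(m);k=1+np.argmax(s[1:,4]);print('plate',s[k],c[k])
Q=X[(l==k)];A=np.c_[Q[:,:2],np.ones(len(Q))];co,*_=np.linalg.lstsq(A,Q[:,2],rcond=None)
print('plane',co,'tilt',np.degrees(np.arctan(np.hypot(*co[:2]))),'dir',np.degrees(np.arctan2(co[1],co[0])),'zrange',np.nanmin(Q[:,2]),np.nanmax(Q[:,2]))
r=cv2.minAreaRect(np.argwhere(l==k)[:,::-1].astype(np.float32));b=cv2.boxPoints(r)
p,R,t=P('top');C=-R.T@t
d=np.c_[(b[:,0]-p['cx'])/p['fx'],(b[:,1]-p['cy'])/p['fy'],np.ones(4)]@R
s_=(co[2]+co[:2]@C[:2]-C[2])/(d[:,2]-d[:,:2]@co[:2]);W=C+d*s_[:,None];print(b,W.round(1),W.mean(0))
print([np.linalg.norm(W[i]-W[i-1]).round(1) for i in range(4)])
# holder base: heights map samples
reg=X[120:220,195:262]
for lo,hi in((76,90),(92,102),(105,125),(2,9)):
    q=reg[(reg[...,2]>lo)&(reg[...,2]<hi)]
    if len(q): print(lo,hi,len(q),cv2.minAreaRect(q[:,:2].astype(np.float32)))
q=np.argwhere((X[...,2]>104)&(X[...,2]<125)&(np.mgrid[0:384,0:512][0]<215)&(np.mgrid[0:384,0:512][0]>120));q=q[(q[:,1]>195)&(q[:,1]<262)]
for v,u in q: print(u,v,X[v,u].round(0))
E
```

```text
plate [210 175  34  29 890] [226.64044944 188.90561798]
 ** On entry to DLASCL parameter number  4 had an illegal value
 ** On entry to DLASCL parameter number  4 had an illegal valueTraceback (most recent call last):
  File "<stdin>", line 10, in <module>
    x, resids, rank, s = _umath_linalg.lstsq(a, b, rcond,
                         ~~~~~~~~~~~~~~~~~~~^^^^^^^^^^^^^
                                             signature=signature)
                                             ^^^^^^^^^^^^^^^^^^^^
    raise LinAlgError("SVD did not converge in Linear Least Squares")
numpy.linalg.LinAlgError: SVD did not converge in Linear Least Squares
```

View pics/crop.png

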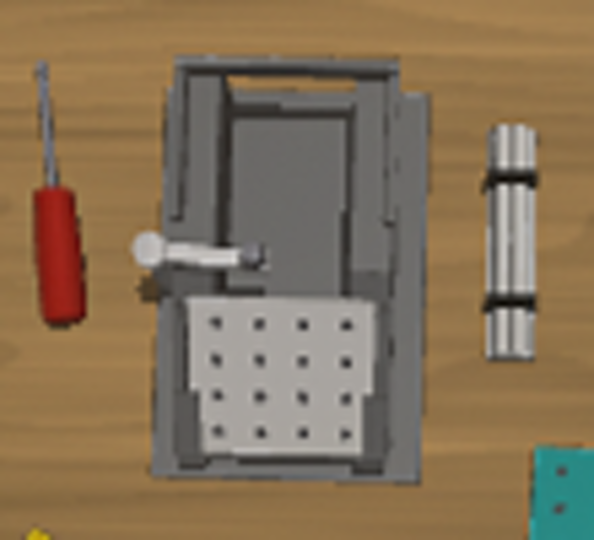

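The crop confirms it: a white plate with 16 dark dots lies in the sloping slot. Its upper edge runs from crop (187,297) to (377,302). The keeper is close to shut, with its hub at (149,250) and its peg at about (252,253).

```bash
python3 - <<'E'
from h import *
z=np.load('top0.npz');I,D=z['I'],z['D']
X=cloud('top',D); px=lambda a:np.array(a)/5.4+[175,120]-0.4
hsv=cv2.cvtColor(I,cv2.COLOR_BGR2HSV)
m=np.zeros((384,512),bool);m[177:203,212:241]=True
Q=X[m&(hsv[...,2]>165)];Q=Q[np.isfinite(Q[:,2])];print(len(Q))
A=np.c_[Q[:,:2],np.ones(len(Q))];co,*_=np.linalg.lstsq(A,Q[:,2],rcond=None)
print('plane',co,'tilt',np.degrees(np.arctan(np.hypot(*co[:2]))),'yaw',np.degrees(np.arctan2(co[1],co[0])),'resid',np.std(Q[:,2]-A@co))
ue=pts('top',px([[187,297],[377,302]]),80);print('upper edge',ue,np.linalg.norm(ue[0]-ue[1]))
d=ue[0]-ue[1];print('yaw from edge',np.degrees(np.arctan2(-d[0],d[1])))
es=pts('top',px([[176,58],[399,60]]),98);print('endstop back top',es)
d=es[0]-es[1];print('yaw',np.degrees(np.arctan2(-d[0],d[1])))
print('hub',pts('top',px([[149,250]]),96),'peg',pts('top',px([[256,253]]),119))
dots=pts('top',px([[217,323],[346,325],[218,432],[346,433]]),60);print('dots',dots)
# foot-side base corners z~6
print('base foot',pts('top',px([[152,478],[421,483]]),6), 'right top corner',pts('top',px([[430,94]]),6))
# depth-based checks on end stop / deck heights
for n,uv in(('deckL',(205,150)),('deckR',(372,200)),('floor',(285,200)),('stop',(290,66)),('hub',(149,250)),('peg',(257,250))):
    u,v=np.round(px(uv)).astype(int);print(n,X[v,u])
E
```

```text
597
plane [ 5.74494299e-01 -1.28472680e-02 -2.31343129e+02] tilt 29.883308965851025 yaw -1.281077233274896 resid 2.3681703587533294
upper edge [[544.36086361 115.71618812  80.        ]
 [542.45097208  15.75805599  80.        ]] 99.97637653593316
yaw from edge -1.0946123890790782
endstop back top [[668.51092824 122.27704812  98.        ]
 [668.24102439   5.13860871  98.        ]]
yaw -0.13201749830982268
hub [[566.39758441 134.20148258  96.        ]] peg [[561.0700162  76.5859389 119.       ]]
dots [[533.61527418 101.66633755  60.        ]
 [533.05757386  32.72101253  60.        ]
 [475.14825482  99.92816445  60.        ]
 [475.14817191  31.97447264  60.        ]]
base foot [[454.51755792 141.36059786   6.        ]
 [452.93111899  -7.70731508   6.        ]] right top corner [[673.69314191 -10.95739809   6.        ]]
deckL [625.17026506 107.01189359  77.11833112]
deckR [595.63310044  20.33966543  81.55228351]
floor [611.79741083  71.72674698   1.03825801]
stop [665.22042458  63.46029735  93.79699717]
hub [565.85865215 134.55894579  97.31877605]
peg [562.35001103  76.63813619 118.89544794]
```

```bash
cat >> h.py <<'E'
from scipy.spatial.transform import Rotation as Ro
O=np.array([557.5,65.8]);YAW=np.radians(-0.85)
RH=np.array([[np.cos(YAW),-np.sin(YAW)],[np.sin(YAW),np.cos(YAW)]])
def H2W(x,y): return O+RH@np.array([x,y])
def W2H(p): return RH.T@(np.array(p)[:2]-O)
def st():
    s=manip.read_state();R=Ro.from_euler('xyz',s['eef_rot']).as_matrix();p=s['eef_pos']
    print('t',round(s['clock'],2),'pos',p.round(1),'H',W2H(p).round(1),'x',R[:,0].round(3),'z',R[:,2].round(3),'jaw deg',np.degrees(np.arctan2(R[1,2],R[0,2])).round(1),'F',s['wrist_force'].round(1),'gap',round(s['finger_gap'],1),'j6',s['joints'][5].round(2))
E
python3 -c "
from h import *
st()
print(W2H(pts('top',[[0,0]],0)[0]) is not None)
for q in (0.08,.4,.8,1.2,1.6,1.75): print(q,H2W(8-55*np.sin(q),68-55*np.cos(q)).round(1))
"
```

```text
t 0.1 pos [179.1 519.8 195.3] H [-385.1  448.3] x [-0.    -0.001 -1.   ] z [ 0.326  0.945 -0.001] jaw deg 71.0 F [-1.   0.1  0.1] gap 93.7 j6 -0.07
True
0.08 [561.3  78.9]
0.4 [544.3  83.3]
0.8 [526.5  95.9]
1.2 [515.  114.5]
1.6 [511.6 136.1]
1.75 [512.5 144.3]
```

Emit:
jog_arm(moves=[[[30, -35, 0, 0, 0, -6], [30, -35, 0, 0, 0, -6], [30, -35, 0, 0, 0, -6], [30, -35, 0, 0, 0, -6], [30, -35, 0, 0, 0, -6]]], gripper=-0.36)

```text
clock: 0.6
eef_pos: [329.2, 340.7, 193.3]
eef_rot: [3.011, 1.567, -2.566]
wrist_force: [0.8, 0.2, 0.2]
finger_gap: 57.5
```

Emit:
jog_arm(moves=[[[30, -34, 0, 0, 0, -6], [30, -34, 0, 0, 0, -6], [30, -34, 0, 0, 0, -6], [30, -34, 0, 0, 0, -6], [30, -34, 0, 0, 0, -6]]])

```text
clock: 1.1
eef_pos: [483.4, 162.0, 192.8]
eef_rot: [3.025, 1.566, -3.099]
wrist_force: [0.6, 0.7, -0.2]
finger_gap: 30.0
```

```bash
python3 -c "
from h import *
st()"
```

```text
t 1.1 pos [483.4 162.  192.8] H [-75.5  95.1] x [-0.005 -0.    -1.   ] z [ 0.987  0.159 -0.005] jaw deg 9.2 F [ 0.6  0.7 -0.2] gap 30.0 j6 0.09
```

Emit:
jog_arm(moves=[[[30, -33, 0, 0, 0, -6], [30, -33, 0, 0, 0, -6], [18, -18, 0, 0, 0, -2], [0, 0, 0, 0, 0, 0], [0, 0, 0, 0, 0, 0]]])

```text
clock: 1.6
eef_pos: [565.4, 69.1, 190.5]
eef_rot: [-3.117, 1.562, 3.062]
wrist_force: [-0.1, 0.6, 0.1]
finger_gap: 30.0
```

```bash
python3 - <<'E'
from h import *
st()
I,D=manip.camera('wrist');X=cloud('wrist',D)
for lo,hi in((108,124),(91,98)):
    m=(X[...,2]>lo)&(X[...,2]<hi)&(abs(X[...,0]-557)<45)&(X[...,1]>40)&(X[...,1]<160)
    q=X[m];print(lo,len(q),q.mean(0) if len(q) else '',q.min(0) if len(q) else '',q.max(0) if len(q) else '')
a=cv2.resize(I,None,fx=.75,fy=.75)
T=manip.camera('top')[0];b=cv2.resize(T[110:225,170:290],(400,384))
c=np.zeros((384,784,3),np.uint8);c[:288,:384]=a;c[:,384:]=b
cv2.imwrite('pics/w1.png',c)
E
```

```text
t 1.6 pos [565.4  69.1 190.5] H [7.9 3.4] x [-0.008  0.001 -1.   ] z [ 0.995 -0.104 -0.008] jaw deg -6.0 F [-0.1  0.6  0.1] gap 30.0 j6 0.16
108 142 [559.35501202  82.05220242 117.69942445] [553.63207188  75.6173867  108.03945384] [564.59916779  86.76076634 120.64804963]
91 795 [566.97137017 119.0531752   94.68391329] [554.23568979  83.40450561  91.06156998] [601.99367627 144.44367353  97.89771793]
```

View pics/w1.png

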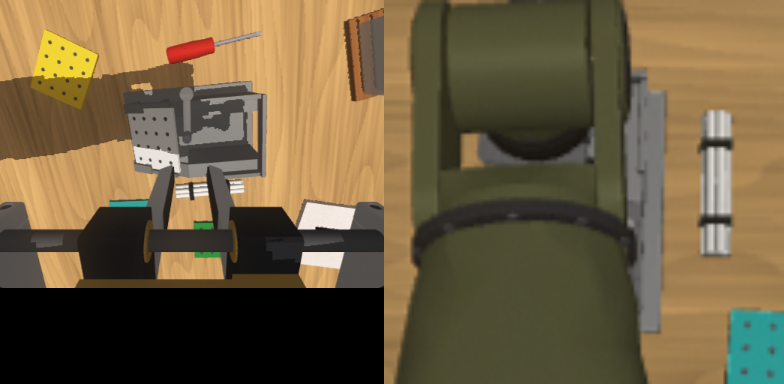

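The view shows the peg at wrist (187,93), ahead of the fingers, and the keeper still nearly shut. Wrist depth puts the peg at (559.5,81) and the top view at (561.5,77), so I'll centre on (560,80) and go down over it.

Emit:
jog_arm(moves=[[[-5, 11, 0, 0, 0, 0], [0, 0, -20, 0, 0, 0], [0, 0, -25, 0, 0, 0], [0, 0, -15, 0, 0, 0], [0, 0, 0, 0, 0, 0]]])

```text
clock: 2.2
eef_pos: [556.5, 88.7, 131.0]
eef_rot: [2.928, 1.566, 2.834]
wrist_force: [-0.3, -0.2, 0.5]
finger_gap: 30.3
```

```bash
sed -i 's/557.5,65.8/556.8,66.5/' h.py; python3 - <<'E'
from h import *
st()
I,D=manip.camera('wrist');X=cloud('wrist',D)
m=(X[...,2]>100)&(X[...,2]<122)&(abs(X[...,0]-557)<60)&(X[...,1]>40)&(X[...,1]<160)
q=X[m];print(len(q),q.min(0),q.max(0)) if len(q) else 0
cv2.imwrite('pics/w2.png',I)
E
```

```text
t 2.2 pos [556.5  88.7 131. ] H [-0.6 22.2] x [-0.005  0.002 -1.   ] z [ 0.996 -0.094 -0.005] jaw deg -5.4 F [-0.3 -0.2  0.5] gap 30.3 j6 0.19
289 [553.83422759  75.65762524 100.09129811] [565.62510713  86.87176681 121.86163394]
```

View pics/w2.png

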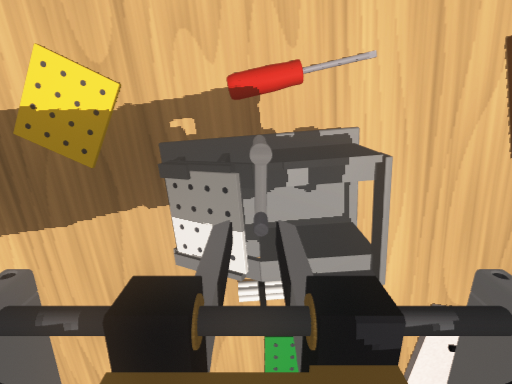

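The peg at (261,228) lies between the fingertips in x. The TCP is about 8 mm too far in +y, so I'll correct that and go down the rest.

Emit:
jog_arm(moves=[[[3, -8, 0, 0, 0, 0], [0, 0, 0, 0, 0, 0], [0, 0, -6, 0, 0, 0], [0, 0, -5, 0, 0, 0], [0, 0, 0, 0, 0, 0]]])

```text
clock: 2.75
eef_pos: [561.0, 81.3, 123.9]
eef_rot: [1.066, 1.568, 0.973]
wrist_force: [-0.1, 0.8, -0.1]
finger_gap: 30.1
```

```bash
python3 - <<'E'
from h import *
st()
for q in np.arange(.1,1.85,.15): print(round(q,2),H2W(8-55*np.sin(q),68-55*np.cos(q)).round(1))
E
```

```text
t 2.75 pos [561.   81.3 123.9] H [ 4.  14.9] x [ 0.002  0.002 -1.   ] z [ 0.996 -0.093  0.001] jaw deg -5.3 F [-0.1  0.8 -0.1] gap 30.1 j6 0.17
0.1 [559.5  79.7]
0.25 [551.4  81.3]
0.4 [543.6  84. ]
0.55 [536.4  87.9]
0.7 [529.8  92.8]
0.85 [524.   98.7]
1.0 [519.1 105.3]
1.15 [515.3 112.7]
1.3 [512.6 120.4]
1.45 [511.1 128.6]
1.6 [510.9 136.8]
1.75 [511.8 145. ]
```

Emit:
jog_arm(moves=[[[-8, 1, -3, 0, 0, -8.5], [-8, 3, 0, 0, 0, -8.5], [-7, 4, 0, 0, 0, -8.5], [-7, 5, 0, 0, 0, -8.5], [0, 0, 0, 0, 0, 0]]])

```text
clock: 3.25
eef_pos: [529.9, 94.5, 120.4]
eef_rot: [1.216, 1.569, 0.517]
wrist_force: [-1.0, -0.4, 0.2]
finger_gap: 30.5
```

```bash
python3 -c "
from h import *
st()"
```

```text
t 3.25 pos [529.9  94.5 120.4] H [-27.3  27.6] x [ 0.002  0.001 -1.   ] z [ 0.765 -0.644  0.001] jaw deg -40.1 F [-1.  -0.4  0.2] gap 30.5 j6 0.81
```

Emit:
jog_arm(moves=[[[-6, 5, 0, 0, 0, -8.5], [-5, 6, 0, 0, 0, -8.5], [-4, 8, 0, 0, 0, -8.5], [-3, 8, 0, 0, 0, -8.5], [0, 0, 0, 0, 0, 0]]])

```text
clock: 3.75
eef_pos: [512.8, 121.4, 120.7]
eef_rot: [1.13, 1.568, -0.16]
wrist_force: [-0.3, -0.7, 1.1]
finger_gap: 29.8
```

```bash
python3 -c "
from h import *
st()"
```

```text
t 3.75 pos [512.8 121.4 120.7] H [-44.8  54.3] x [ 0.003 -0.    -1.   ] z [ 0.277 -0.961  0.001] jaw deg -73.9 F [-0.3 -0.7  1.1] gap 29.8 j6 1.45
```

Emit:
jog_arm(moves=[[[-1, 8, 0, 0, 0, -8.5], [0, 9, 0, 0, 0, -8.5], [1, 8, 0, 0, 0, 0], [1, 8, 0, 0, 0, 0], [0, 0, 0, 0, 0, 0]]])

```text
clock: 4.25
eef_pos: [515.5, 154.3, 120.8]
eef_rot: [1.122, 1.567, -0.434]
wrist_force: [0.4, 0.5, 0.7]
finger_gap: 30.0
```

```bash
python3 - <<'E'
from h import *
st()
I,D=manip.camera('wrist');X=cloud('wrist',D)
m=(X[...,2]>105)&(X[...,2]<122)&(abs(X[...,0]-515)<40)&(X[...,1]>100)&(X[...,1]<180)
q=X[m];print(len(q),q.min(0),q.max(0)) if len(q) else 0
E
```

```text
t 4.25 pos [515.5 154.3 120.8] H [-42.5  87.1] x [ 0.003 -0.001 -1.   ] z [ 0.015 -1.     0.001] jaw deg -89.2 F [0.4 0.5 0.7] gap 30.0 j6 1.78
```

Emit:
jog_arm(moves=[[[0, 0, 40, 0, 0, 0], [0, 0, 40, 0, 0, -1.6], [-25, -25, 0, 0, 0, 0], [-30, -35, 0, 0, 0, 0], [-20, -26, 0, 0, 0, 0]]], gripper=-0.49)

```text
clock: 4.8
eef_pos: [439.0, 66.1, 202.5]
eef_rot: [0.628, 1.568, -0.936]
wrist_force: [0.8, -0.8, 0.2]
finger_gap: 24.2
```

Emit:
jog_arm(moves=[[[0, 0, 0, 0, 0, 0]]])

```text
clock: 4.9
eef_pos: [437.6, 64.0, 202.9]
eef_rot: [0.709, 1.567, -0.855]
wrist_force: [-0.0, -0.3, 0.4]
finger_gap: 23.9
```

```bash
python3 - <<'E'
from h import *
st(); print('goal',H2W(-116,0))
I,D=manip.camera('wrist');X=cloud('wrist',D)
m=(X[...,2]>105)&(X[...,2]<122)&(abs(X[...,0]-515)<60)&(X[...,1]>100)&(X[...,1]<190)
q=X[m];print(len(q),q.min(0),q.max(0)) if len(q) else 0
T=manip.camera('top')[0];b=cv2.resize(T[110:225,170:290],(400,384))
c=np.zeros((384,912,3),np.uint8);c[:,:512]=I;c[:,512:]=b
cv2.imwrite('pics/w3.png',cv2.resize(c,(800,337)))
E
```

```text
t 4.9 pos [437.6  64.  202.9] H [-119.2   -4.3] x [ 0.002 -0.003 -1.   ] z [ 0.008 -1.     0.003] jaw deg -89.6 F [-0.  -0.3  0.4] gap 23.9 j6 1.63
goal [440.81276476  68.22083152]
```

View pics/w3.png

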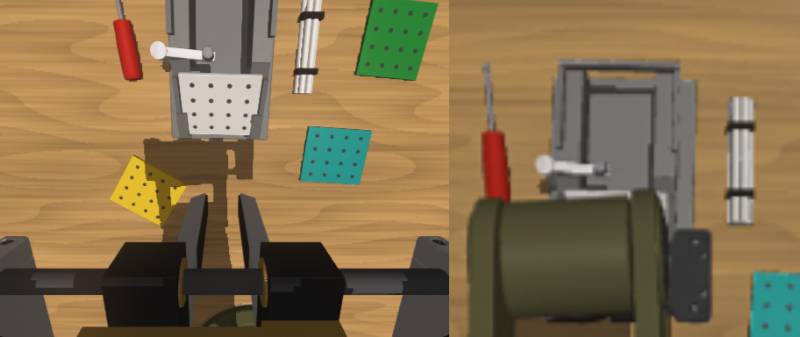

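The picture shows the keeper still nearly shut, with its peg at wrist (208,53), so the fingers missed it. I'll check the finger geometry against the camera before I try again.

```bash
python3 - <<'E'
from h import *
s=manip.read_state();p=s['eef_pos']
I,D=manip.camera('wrist');X=cloud('wrist',D)
print('cam',-P('wrist')[1].T@P('wrist')[2],'axis',P('wrist')[1][2])
for dz in(0,-19): print(dz,proj('wrist',p+[0,0,dz]),proj('wrist',p+[0,-12-6,dz]),proj('wrist',p+[0,12+6,dz]))
for u,v in((228,225),(218,240),(280,225),(285,240),(283,230)): print(u,v,D[v,u],X[v,u].round(1))
print('peg z5',[ (u,v,X[v,u].round(1)) for u,v in((237,60),(237,56),(180,57),(238,95))])
m=(D>0)&(D<300)&(X[...,1]<110)&(X[...,1]>20)&(X[...,2]<190);vv,uu=np.nonzero(m)
if len(vv):
  i=np.argsort(X[m][:,2])[:5];print('lowest finger pts',X[m][i].round(1),uu[i],vv[i])
E
```

```text
cam [521.17115336  67.44899581 392.14930437] axis [-0.28415396 -0.00467378 -0.95876727]
0 [[254.62274134 224.96844367]] [[279.48388879 225.11323105]] [[229.74114808 224.82353722]]
-19 [[254.48656638 215.30978109]] [[277.31667564 215.4463839 ]] [[231.63921668 215.17307512]]
228 225 183.4917 [447.5  83.1 222.5]
218 240 162.88586 [447.5  87.1 244. ]
280 225 184.42163 [447.4  49.3 221.7]
285 240 164.84193 [446.9  48.3 242.3]
283 230 177.71193 [447.1  48.1 228.8]
peg z5 [(237, 60, array([560.9,  81.9, 118.6])), (237, 56, array([564.3,  81.9, 117.5])), (180, 57, array([566.3, 137.6,  96.1])), (238, 95, array([533. ,  83.4,  76.1]))]
lowest finger pts [[626.4 103.1  48. ]
 [624.3 103.1  48.8]
 [628.  103.   48.9]
 [626.9 102.9  49.3]
 [625.  103.   49.5]] [220 220 220 220 220] [3 5 1 2 4]
```

```bash
python3 - <<'E'
from h import *
s=manip.read_state();print(s['eef_pos'],s['eef_rot'],manip.tcp_to_tips)
I,D=manip.camera('wrist');X=cloud('wrist',D)
for u in(228,234,240,275,280):
    print(u,[(v,X[v,u].round(0).tolist()) for v in range(210,240,3)])
cv2.imwrite('pics/w4.png',cv2.resize(I[190:384,150:360],None,fx=3,fy=3,interpolation=cv2.INTER_CUBIC))
E
```

```text
[439.46331443  66.18294424 202.76604116] [ 0.79942236  1.56744475 -0.76388129] 19.0
228 [(210, [374.0, 104.0, -1.0]), (213, [370.0, 104.0, 0.0]), (216, [366.0, 104.0, 0.0]), (219, [360.0, 104.0, -1.0]), (222, [447.0, 84.0, 216.0]), (225, [447.0, 84.0, 221.0]), (228, [447.0, 83.0, 226.0]), (231, [447.0, 83.0, 230.0]), (234, [447.0, 82.0, 235.0]), (237, [447.0, 82.0, 239.0])]
234 [(210, [375.0, 95.0, -0.0]), (213, [370.0, 95.0, 0.0]), (216, [365.0, 95.0, -1.0]), (219, [360.0, 95.0, -1.0]), (222, [446.0, 80.0, 212.0]), (225, [446.0, 80.0, 218.0]), (228, [446.0, 80.0, 223.0]), (231, [446.0, 79.0, 228.0]), (234, [445.0, 79.0, 231.0]), (237, [445.0, 79.0, 234.0])]
240 [(210, [375.0, 86.0, 0.0]), (213, [371.0, 86.0, 1.0]), (216, [366.0, 86.0, 1.0]), (219, [361.0, 86.0, 1.0]), (222, [355.0, 86.0, -2.0]), (225, [351.0, 86.0, -1.0]), (228, [346.0, 86.0, 0.0]), (231, [342.0, 86.0, 1.0]), (234, [336.0, 86.0, -0.0]), (237, [331.0, 86.0, -1.0])]
275 [(210, [375.0, 34.0, 0.0]), (213, [371.0, 34.0, -0.0]), (216, [366.0, 34.0, 0.0]), (219, [361.0, 34.0, -1.0]), (222, [448.0, 53.0, 217.0]), (225, [447.0, 53.0, 221.0]), (228, [448.0, 53.0, 226.0]), (231, [446.0, 53.0, 228.0]), (234, [446.0, 54.0, 232.0]), (237, [446.0, 54.0, 237.0])]
280 [(210, [376.0, 27.0, 1.0]), (213, [370.0, 27.0, -1.0]), (216, [366.0, 26.0, -0.0]), (219, [361.0, 26.0, 0.0]), (222, [448.0, 49.0, 217.0]), (225, [448.0, 50.0, 222.0]), (228, [448.0, 50.0, 227.0]), (231, [447.0, 50.0, 230.0]), (234, [448.0, 51.0, 236.0]), (237, [447.0, 51.0, 239.0])]
```

View pics/w4.png

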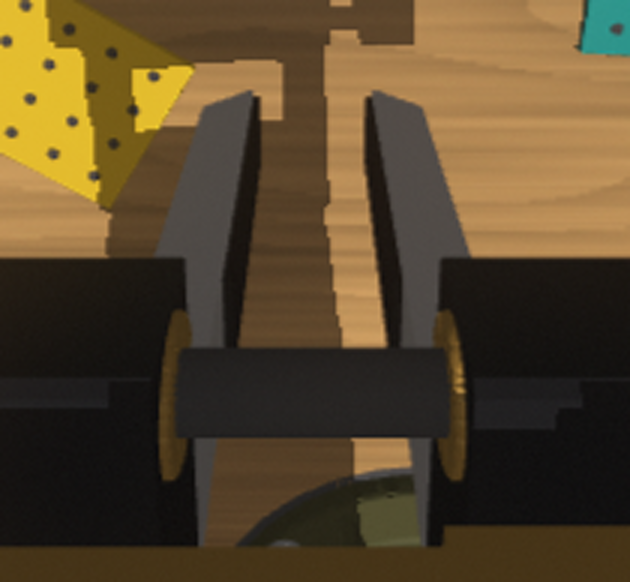

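The colour crop and the depth agree. The tips (crop (250,92) and (372,92)) end at z≈211 with the TCP reading 203. So the real tips stand about 8.5 mm above the reported TCP, not 19 mm below it as stated, and they passed over the peg. From here on I use tip z = reported z + 8.5. I'll go back to the peg at (561,82).

Emit:
jog_arm(moves=[[[24, 3, 0, 0, 0, 8.5], [24, 3, 0, 0, 0, 8.5], [24, 3, 0, 0, 0, 8.5], [24, 3, 0, 0, 0, 8.5], [20, 3, 0, 0, 0, 8.5]]], gripper=-0.36)

```text
clock: 5.6
eef_pos: [560.7, 85.9, 200.8]
eef_rot: [0.458, 1.57, -0.349]
wrist_force: [-0.3, 0.4, 0.5]
finger_gap: 30.3
```

Emit:
jog_arm(moves=[[[6, 1, -10, 0, 0, 8.5], [0, 0, -10, 0, 0, 8.5], [0, 0, -10, 0, 0, 8.5], [0, 0, 0, 0, 0, 8.5], [0, 0, 0, 0, 0, 8.5]]])

```text
clock: 6.1
eef_pos: [570.8, 91.9, 164.4]
eef_rot: [-3.002, 1.566, -3.059]
wrist_force: [-0.4, 0.2, 0.2]
finger_gap: 29.8
```

```bash
python3 -c "
from h import *
st()"
```

```text
t 6.1 pos [570.8  91.9 164.4] H [13.6 25.6] x [-0.004 -0.    -1.   ] z [ 0.998 -0.057 -0.004] jaw deg -3.3 F [-0.4  0.2  0.2] gap 29.8 j6 0.15
```

Emit:
jog_arm(moves=[[[-9, -9, 0, 0, 0, 0], [0, 0, 0, 0, 0, 0], [0, 0, -12, 0, 0, 0], [0, 0, -12, 0, 0, 0], [0, 0, 0, 0, 0, 0]]])

```text
clock: 6.6
eef_pos: [561.4, 83.9, 136.3]
eef_rot: [-3.009, 1.564, -3.07]
wrist_force: [-0.8, -0.6, -0.4]
finger_gap: 29.9
```

```bash
python3 - <<'E'
from h import *
st()
I,D=manip.camera('wrist');X=cloud('wrist',D);st()
m=(X[...,2]>110)&(X[...,2]<124)&(abs(X[...,0]-561)<14)&(abs(X[...,1]-80)<16);q=X[m];print('peg',len(q),q.min(0),q.max(0))
m=(X[...,2]>125)&(X[...,2]<165)&(abs(X[...,0]-561)<50)&(abs(X[...,1]-80)<16);q=X[m]
if len(q): print('tips',len(q),np.percentile(q,[0,2,10],axis=0)[:,2],q.min(0),q.max(0))
E
```

```text
t 6.6 pos [561.4  83.9 136.3] H [ 4.3 17.4] x [-0.007 -0.    -1.   ] z [ 0.998 -0.061 -0.007] jaw deg -3.5 F [-0.8 -0.6 -0.4] gap 29.9 j6 0.15
t 6.65 pos [561.7  83.9 137.1] H [ 4.6 17.4] x [-0.006 -0.    -1.   ] z [ 0.998 -0.061 -0.006] jaw deg -3.5 F [-0.2  0.7 -0.6] gap 30.1 j6 0.14
peg 216 [554.08781221  75.27202087 110.17894523] [565.45316223  86.89629639 121.75108784]
tips 451 [146.05378022 147.70035455 151.05635746] [533.4358813   75.26721546 146.05378022] [587.44866817  95.77150768 164.95866004]
```

Emit:
jog_arm(moves=[[[-1.5, -3, -10, 0, 0, 0], [0, 0, -12, 0, 0, 0], [0, 0, -12, 0, 0, 0], [0, 0, -6, 0, 0, 0], [0, 0, 0, 0, 0, 0]]])

```text
clock: 7.15
eef_pos: [559.9, 80.6, 93.2]
eef_rot: [-3.005, 1.564, -3.068]
wrist_force: [-0.4, -0.3, 1.2]
finger_gap: 30.0
```

```bash
python3 -c "
from h import *
st()"
```

```text
t 7.15 pos [559.9  80.6  93.2] H [ 2.9 14.1] x [-0.006 -0.    -1.   ] z [ 0.998 -0.063 -0.006] jaw deg -3.6 F [-0.4 -0.3  1.2] gap 30.0 j6 0.14
```

Emit:
jog_arm(moves=[[[-8, 1, 0, 0, 0, -8.5], [-8, 3, 0, 0, 0, -8.5], [-7, 4, 0, 0, 0, -8.5], [-7, 5, 0, 0, 0, -8.5], [0, 0, 0, 0, 0, 0]]])

```text
clock: 7.65
eef_pos: [529.8, 93.8, 93.7]
eef_rot: [-3.119, 1.566, 2.495]
wrist_force: [0.1, 0.1, -0.1]
finger_gap: 30.2
```

```bash
python3 - <<'E'
from h import *
I,D=manip.camera('wrist');X=cloud('wrist',D);st()
m=(X[...,2]>108)&(X[...,2]<122)&(abs(X[...,0]-540)<35)&(abs(X[...,1]-90)<30);q=X[m];print('peg?',len(q),q.min(0),q.max(0))
m=(X[...,2]>85)&(X[...,2]<98)&(abs(X[...,0]-540)<45)&(abs(X[...,1]-110)<40);q=X[m];print('arm?',len(q),q.min(0),q.max(0),q.mean(0))
E
```

```text
t 7.7 pos [530.2  93.5  93.8] H [-27.   26.6] x [-0.004  0.003 -1.   ] z [ 0.788 -0.616 -0.005] jaw deg -38.0 F [ 0.3  0.3 -0.1] gap 29.8 j6 0.77
peg? 761 [511.94097357  78.14101384 108.00242121] [555.46013216 117.69638304 121.98575117]
arm? 1479 [530.1670776   86.27879304  85.79572842] [584.99317755 144.27492795  97.98238604] [556.0964056  120.88146249  95.04708188]
```

The arm now reaches x≈530, so the keeper is moving with the fingers.

Emit:
jog_arm(moves=[[[-6, 5, 0, 0, 0, -8.5], [-5, 6, 0, 0, 0, -8.5], [-4, 8, 0, 0, 0, -8.5], [-3, 8, 0, 0, 0, -8.5], [0, 0, 0, 0, 0, 0]]])

```text
clock: 8.2
eef_pos: [514.1, 120.0, 94.6]
eef_rot: [2.602, 1.567, 1.348]
wrist_force: [-0.5, 0.5, -1.1]
finger_gap: 30.0
```

```bash
python3 -c "
from h import *
st()"
```

```text
t 8.2 pos [514.1 120.   94.6] H [-43.5  52.8] x [ 0.001  0.003 -1.   ] z [ 0.311 -0.95  -0.003] jaw deg -71.9 F [-0.5  0.5 -1.1] gap 30.0 j6 1.41
```

Emit:
jog_arm(moves=[[[-2, 8, 0, 0, 0, -8.5], [0, 9, 0, 0, 0, -8.5], [1, 8, 0, 0, 0, -1], [1, 9, 0, 0, 0, 0], [0, 0, 0, 0, 0, 0]]])

```text
clock: 8.7
eef_pos: [515.8, 153.7, 94.9]
eef_rot: [2.389, 1.568, 0.849]
wrist_force: [-0.1, 0.0, 0.3]
finger_gap: 30.1
```

Emit:
jog_arm(moves=[[[0, 0, 0, 0, 0, 0], [0, 0, 40, 0, 0, 0], [0, 0, 40, 0, 0, 0], [0, 0, 25, 0, 0, 0], [-25, -25, 0, 0, 0, 0]]])

```text
clock: 9.2
eef_pos: [491.1, 128.6, 202.5]
eef_rot: [2.956, 1.569, 1.434]
wrist_force: [1.4, -0.2, -0.2]
finger_gap: 30.2
```

Emit:
jog_arm(moves=[[[-25, -30, 0, 0, 0, 0], [-20, -22, 0, 0, 0, 0], [0, 0, 0, 0, 0, 0]]], gripper=-0.49)

```text
clock: 9.5
eef_pos: [443.4, 73.2, 203.8]
eef_rot: [2.131, 1.567, 0.616]
wrist_force: [-0.4, -0.1, -1.1]
finger_gap: 24.2
```

```bash
python3 - <<'E'
from h import *
I,D=manip.camera('wrist');X=cloud('wrist',D);st(); print('goal',H2W(-118,0))
m=(X[...,2]>106)&(X[...,2]<123)&(abs(X[...,0]-530)<60)&(abs(X[...,1]-120)<70);q=X[m];print('peg',len(q),q.min(0),q.max(0))
m=(X[...,2]>90)&(X[...,2]<99)&(abs(X[...,0]-550)<35)&(abs(X[...,1]-135)<30);q=X[m];print('hub',len(q),q.min(0),q.max(0))
cv2.imwrite('pics/w5.png',I)
E
```

```text
t 9.55 pos [444.3  74.  203.9] H [-112.6    5.8] x [ 0.004  0.002 -1.   ] z [ 0.056 -0.998 -0.002] jaw deg -86.8 F [0.4 1.  0.6] gap 24.2 j6 1.6
goal [438.81298484  68.25050103]
peg 153 [506.24700661 140.11018088 106.15652301] [516.76362555 151.63653898 121.04424725]
hub 803 [515.44388893 121.4384167   90.00770109] [584.87930876 149.76725918  98.58518157]
```

View pics/w5.png

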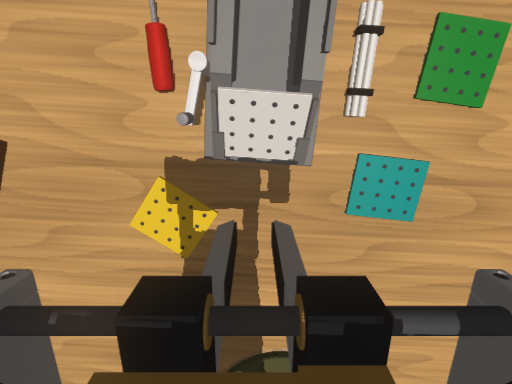

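The keeper is open: its peg, at px (186,118), measures (511.5,146), so q is about 1.77. The plate is still in the slot. Next I go down behind its lower edge, px (220,156) to (305,162).

Emit:
jog_arm(moves=[[[-8, -6, -10, 0, 0, -4], [0, 0, -40, 0, 0, 0], [0, 0, -40, 0, 0, 0], [0, 0, -40, 0, 0, 0], [0, 0, 0, 0, 0, 0]]])

```text
clock: 10.05
eef_pos: [439.6, 69.7, 71.6]
eef_rot: [1.899, 1.56, 0.321]
wrist_force: [0.0, -0.4, 0.2]
finger_gap: 24.0
```

```bash
python3 - <<'E'
from h import *
I,D=manip.camera('wrist');X=cloud('wrist',D);st(); print('goal',H2W(-118,0))
hsv=cv2.cvtColor(I,cv2.COLOR_BGR2HSV)
m=(hsv[...,1]<40)&(hsv[...,2]>130)&(X[...,2]>30)&(X[...,2]<88)&(abs(X[...,0]-510)<60)&(abs(X[...,1]-66)<54)
q=X[m];print(len(q),q.min(0),q.max(0))
for x in range(465,550,10):
    s=q[abs(q[:,0]-x)<4]
    if len(s): print(x,s[:,1].min().round(1),s[:,1].max().round(1),s[:,2].mean().round(1))
E
```

```text
t 10.1 pos [441.1  69.8  74.2] H [-115.8    1.6] x [ 0.014  0.004 -1.   ] z [-0.008 -1.    -0.004] jaw deg -90.5 F [0.5 0.8 0.3] gap 24.2 j6 1.65
goal [438.81298484  68.25050103]
16274 [464.13617588  12.00215501  37.55285792] [569.98664679 119.97632356  87.96723858]
465 25.2 112.5 39.9
475 24.6 112.4 44.6
485 24.9 112.6 50.5
495 17.2 118.3 56.5
505 16.9 118.6 62.1
515 16.7 118.1 68.1
525 16.6 119.5 73.8
535 16.2 117.9 79.7
545 16.2 118.9 81.9
```

Emit:
jog_arm(moves=[[[-2, -1.5, -20, 0, 0, 0], [0, 0, -20, 0, 0, 0], [0, 0, -11, 0, 0, 0], [0, 0, 0, 0, 0, 0]]])

```text
clock: 10.5
eef_pos: [445.2, 69.7, 29.4]
eef_rot: [1.765, 1.546, 0.19]
wrist_force: [0.4, -0.4, -0.3]
finger_gap: 24.2
```

```bash
python3 -c "
from h import *
st()
for s in(0,30,60,70): print(s,H2W(-93+s*.866-8,0))"
```

```text
t 10.5 pos [445.2  69.7  29.4] H [-111.6    1.6] x [ 0.024  0.005 -1.   ] z [-0.004 -1.    -0.005] jaw deg -90.2 F [ 0.4 -0.4 -0.3] gap 24.2 j6 1.64
0 [455.81111414  67.9983102 ]
30 [481.78825528  67.61290328]
60 [507.76539641  67.22749636]
70 [516.42444346  67.09902739]
```

Emit:
jog_arm(moves=[[[-5, -1, -10, 0, 1.4, 0], [-2, -1, -6, 0, 0, 0], [0, 0, 0, 0, 0, 0]]])

```text
clock: 10.8
eef_pos: [439.7, 68.0, 15.2]
eef_rot: [2.818, 1.566, 1.244]
wrist_force: [-0.5, 0.5, -0.2]
finger_gap: 24.0
```

```bash
python3 -c "
from h import *
st();print(manip.read_state()['joints'].round(3))"
```

```text
t 10.8 pos [439.7  68.   15.2] H [-117.1   -0.3] x [ 0.002  0.005 -1.   ] z [-0.003 -1.    -0.005] jaw deg -90.2 F [-0.5  0.5 -0.2] gap 24.0 j6 1.64
[0.068 0.325 1.972 0.007 0.842 1.638]
```

Emit:
jog_arm(moves=[[[8, 0, 0, 0, 0, 0], [7, 0, 0, 0, 0, 0], [8.6, 0, 5, 0, 0, 0], [8.6, 0, 5, 0, 0, 0], [0, 0, 0, 0, 0, 0]]])

```text
clock: 11.3
eef_pos: [472.8, 67.9, 26.0]
eef_rot: [-2.486, 1.565, 2.223]
wrist_force: [-0.9, 0.5, -0.7]
finger_gap: 23.8
```

```bash
cat > pl.py <<'E'
from h import *
def look(lo=28,hi=108):
    I,D=manip.camera('wrist');X=cloud('wrist',D);st()
    hsv=cv2.cvtColor(I,cv2.COLOR_BGR2HSV)
    m=(hsv[...,1]<45)&(hsv[...,2]>125)&(X[...,2]>lo)&(X[...,2]<hi)&(X[...,0]>455)&(X[...,0]<680)&(abs(X[...,1]-66)<56)
    n,l,s,c=cv2.connectedComponentsWithStats(cv2.morphologyEx(m.astype(np.uint8),cv2.MORPH_OPEN,np.ones((3,3))))
    k=1+np.argmax(s[1:,4]);q=X[l==k]
    print('n',len(q),'min',q.min(0).round(1),'max',q.max(0).round(1))
    b=np.linspace(q[:,0].min(),q[:,0].max(),9)
    for i in range(8):
        t=q[(q[:,0]>=b[i])&(q[:,0]<b[i+1])];print(t[:,0].mean().round(0),t[:,1].min().round(1),t[:,1].max().round(1),np.median(t[:,2]).round(1))
    return I,X
if __name__=='__main__': look()
E
python3 pl.py
```

```text
t 11.35 pos [472.4  67.9  25.6] H [-84.4   0.1] x [-0.004  0.005 -1.   ] z [-0.004 -1.    -0.005] jaw deg -90.2 F [ 0.5 -0.2 -0.7] gap 24.2 j6 1.63
n 28490 min [492.9  10.   48.6] max [596.5 122.   92.4]
502.0 16.7 118.0 58.2
513.0 16.4 118.2 64.6
525.0 16.0 118.4 71.7
538.0 15.6 121.2 79.4
552.0 10.1 122.0 87.0
563.0 10.0 121.9 83.0
577.0 10.0 119.2 82.0
589.0 14.2 112.2 82.0
```

The plate is sliding up. Continuing.

Emit:
jog_arm(moves=[[[8.6, 0, 4.5, 0, 0, 0], [8.6, 0, 4.5, 0, 0, 0], [8.6, 0, 4.5, 0, 0, 0], [0, 0, 0, 0, 0, 0]]])

```text
clock: 11.75
eef_pos: [497.0, 67.9, 39.4]
eef_rot: [-1.92, 1.558, 2.79]
wrist_force: [-0.5, 0.5, -0.0]
finger_gap: 23.6
```

```bash
python3 pl.py
```

```text
t 11.8 pos [496.9  67.9  39.2] H [-59.9   0.5] x [-0.012  0.005 -1.   ] z [-0.003 -1.    -0.004] jaw deg -90.2 F [0.4 0.5 0.1] gap 23.7 j6 1.63
n 25646 min [518.2  10.1  61.8] max [625.3 121.7 106.7]
527.0 16.2 118.4 72.9
539.0 15.9 121.6 79.6
552.0 10.1 121.7 87.0
565.0 10.1 118.9 94.6
579.0 10.1 118.8 102.2
592.0 74.7 119.2 82.3
605.0 102.7 119.1 82.2
618.0 102.4 119.0 82.2
```

Emit:
jog_arm(moves=[[[8.6, 0, 4.5, 0, 0.7, 0], [8.6, 0, 4.5, 0, 0, 0], [4, 0, 2, 0, 0, 0], [0, 0, 0, 0, 0, 0]]])

```text
clock: 12.2
eef_pos: [515.7, 68.0, 50.1]
eef_rot: [-1.69, 1.536, 3.02]
wrist_force: [-3.0, 0.3, 3.3]
finger_gap: 23.8
```

```bash
python3 pl.py
```

```text
t 12.25 pos [515.7  68.   50.1] H [-41.1   0.9] x [-0.034  0.004 -0.999] z [-0.003 -1.    -0.004] jaw deg -90.2 F [-4.2 -0.2  2.4] gap 23.8 j6 1.63
n 12411 min [538.9  10.   72.4] max [588.4 122.  108. ]
543.0 15.9 37.0 82.3
549.0 16.1 121.4 85.4
555.0 10.0 121.8 88.7
561.0 10.2 122.0 92.2
567.0 10.0 118.7 95.7
573.0 10.0 119.1 99.5
579.0 10.3 118.7 103.0
585.0 19.3 118.9 106.1
```

Force on the tool is −4 N in x and +2.4 N in z, and the plate is still on the slope with its middle past the crest. I'll back off so it can tip.

Emit:
jog_arm(moves=[[[-4, 0, 0, 0, -1, 0], [-4, 0, 0, 0, -1, 0], [0, 0, 0, 0, 0, 0], [0, 0, 0, 0, 0, 0]]])

```text
clock: 12.65
eef_pos: [507.9, 68.0, 50.3]
eef_rot: [2.144, 1.563, 0.57]
wrist_force: [1.1, 0.2, -0.1]
finger_gap: 24.0
```

```bash
python3 - <<'E'
from pl import *
I,X=look(60,118); cv2.imwrite('pics/w6.png',I)
E
```

```text
t 12.7 pos [507.9  68.   50.3] H [-48.9   0.8] x [ 0.007  0.004 -1.   ] z [-0.003 -1.    -0.004] jaw deg -90.2 F [-0.1  1.4 -0.1] gap 24.3 j6 1.63
n 27502 min [526.8  14.4  73.7] max [612.7 120.5  91. ]
534.0 15.1 118.9 88.2
543.0 14.4 118.9 88.3
553.0 16.2 118.8 88.3
564.0 16.6 120.5 88.3
575.0 14.8 120.3 88.3
586.0 14.6 119.0 88.3
596.0 14.8 119.0 88.3
607.0 15.9 118.9 88.3
```

View pics/w6.png

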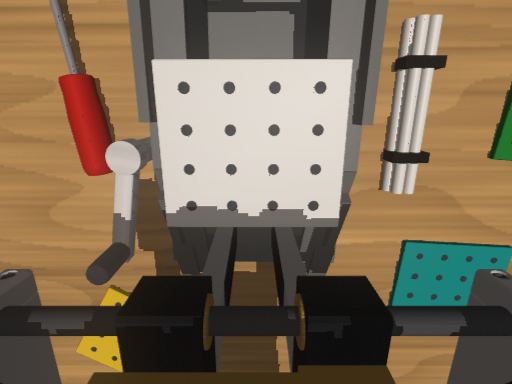

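The plate now lies flat on the deck, with its top at z=88.3, its front edge at x≈612.7 and its near edge at about 523. I'll raise the tips to z≈74 and push on about 50 mm.

Emit:
jog_arm(moves=[[[-2, -0.5, 14, 0, 0, 0], [0, 0, 0, 0, 0, 0], [10, 0, 0, 0, 0, 0], [10, 0, 0, 0, 0, 0], [10, 0, 0, 0, 0, 0]]])

```text
clock: 13.2
eef_pos: [538.1, 67.5, 66.4]
eef_rot: [2.08, 1.562, 0.507]
wrist_force: [-0.6, 0.3, -0.3]
finger_gap: 24.3
```

Emit:
jog_arm(moves=[[[8, 0, 0, 0, 0, 0], [0, 0, 0, 0, 0, 0]]])

```text
clock: 13.4
eef_pos: [548.3, 67.4, 65.9]
eef_rot: [2.082, 1.562, 0.508]
wrist_force: [0.4, 0.8, 0.2]
finger_gap: 23.9
```

```bash
python3 -c "
from pl import *
look(84,96)"
```

```text
t 13.45 pos [547.8  67.4  65.8] H [-9.   0.7] x [ 0.007  0.004 -1.   ] z [-0.003 -1.    -0.004] jaw deg -90.2 F [-0.2  0.8 -0.1] gap 23.8 j6 1.63
n 20636 min [565.9  18.4  85.7] max [645.4 119.   90.7]
573.0 18.9 118.6 88.2
581.0 18.9 119.0 88.2
591.0 18.8 118.4 88.2
601.0 18.7 118.4 88.2
611.0 18.8 118.7 88.2
621.0 18.4 118.5 88.2
630.0 18.6 118.4 88.2
640.0 18.8 118.6 88.2
```

Emit:
jog_arm(moves=[[[7, 0, 0, 0, 0, 0], [5, 0, 0, 0, 0, 0], [2, 0, 0, 0, 0, 0], [0, 0, 0, 0, 0, 0]]])

```text
clock: 13.85
eef_pos: [562.5, 67.4, 65.5]
eef_rot: [2.163, 1.563, 0.589]
wrist_force: [0.4, 0.0, -0.6]
finger_gap: 24.0
```

Emit:
jog_arm(moves=[[[2, 0, 0, 0, 0, 0], [2, 0, 0, 0, 0, 0]]])

```text
clock: 14.05
eef_pos: [563.4, 67.5, 65.3]
eef_rot: [-2.776, 1.566, 1.934]
wrist_force: [-23.5, -1.7, 16.9]
finger_gap: 24.0
```

```bash
python3 -c "
from pl import *
look(84,96)"
```

```text
t 14.1 pos [563.4  67.5  65.4] H [6.6 1.1] x [-0.002  0.004 -1.   ] z [-0.003 -1.    -0.004] jaw deg -90.2 F [-18.3  -0.6  12.7] gap 24.0 j6 1.62
n 20380 min [584.3  18.2  86.1] max [660.6 118.8  91.1]
590.0 19.0 118.8 88.3
599.0 18.9 118.5 88.3
608.0 18.7 118.6 88.4
618.0 18.8 118.2 88.3
627.0 18.8 118.5 88.4
637.0 18.6 118.5 88.3
646.0 18.2 118.3 88.4
656.0 18.5 118.2 88.4
```

The plate is against the stop: −23 N, with front edge 660.6 and top 88.3. I'll back off, go up and return to the peg at (511.5,146).

Emit:
jog_arm(moves=[[[-8, 0, 0, 0, 0, 0], [-8, 0, 0, 0, 0, 0], [-4, 0, 40, 0, 0, 0], [0, 0, 40, 0, 0, 0], [0, 10, 20, 0, 0, 0]]])

```text
clock: 14.6
eef_pos: [539.0, 77.0, 165.4]
eef_rot: [-2.005, 1.562, 2.704]
wrist_force: [0.5, -0.2, 0.3]
finger_gap: 23.6
```

Emit:
jog_arm(moves=[[[-10, 30, 0, 0, 0, 0], [-15, 30, 0, 0, 0, -4], [-5, 5, 0, 0, 0, -4], [0, 0, 0, 0, 0, 0]]], gripper=-0.36)

```text
clock: 15.0
eef_pos: [508.4, 144.6, 169.8]
eef_rot: [2.996, 1.565, 1.277]
wrist_force: [-0.4, -0.3, -0.0]
finger_gap: 30.1
```

```bash
python3 - <<'E'
from pl import *
I,X=look(84,96)
m=(X[...,2]>106)&(X[...,2]<123)&(abs(X[...,0]-515)<40)&(abs(X[...,1]-140)<30);q=X[m];print('peg',len(q),q.min(0),q.max(0)) if len(q) else 0
E
```

```text
t 15.05 pos [508.7 144.3 169.8] H [-49.2  77.1] x [ 0.002  0.006 -1.   ] z [-0.145 -0.989 -0.006] jaw deg -98.4 F [-0.3  0.3  0.3] gap 30.0 j6 1.92
n 12046 min [571.4  18.5  85.6] max [661.6 118.8  91.5]
577.0 18.7 118.8 88.3
589.0 19.4 118.8 88.4
599.0 19.1 118.6 88.3
611.0 18.7 118.5 88.4
622.0 18.6 118.4 88.4
634.0 18.5 118.5 88.4
644.0 19.1 118.4 88.4
656.0 18.9 118.4 88.4
peg 175 [505.54094856 139.16695719 106.37715634] [516.84310165 150.45757713 121.3148149 ]
```

The plate is home: x 571.4 to 661.6, flat, y centre 68.7. Now down over the peg.

Emit:
jog_arm(moves=[[[2.5, 1.5, -5, 0, 0, 0], [0, 0, -20, 0, 0, 0], [0, 0, -24, 0, 0, 0], [0, 0, -18, 0, 0, 0], [0, 0, 0, 0, 0, 0]]])

```text
clock: 15.55
eef_pos: [512.9, 143.1, 99.3]
eef_rot: [2.8, 1.564, 1.088]
wrist_force: [-0.9, 0.1, -0.1]
finger_gap: 30.2
```

```bash
python3 -c "
from h import *
st()"
```

```text
t 15.55 pos [512.9 143.1  99.3] H [-45.  76.] x [ 0.003  0.006 -1.   ] z [-0.141 -0.99  -0.006] jaw deg -98.1 F [-0.9  0.1 -0.1] gap 30.2 j6 1.91
```

Emit:
jog_arm(moves=[[[-1.5, -8, -4, 0, 0, 8.5], [0, -8, 0, 0, 0, 8.5], [2, -8, 0, 0, 0, 8.5], [3, -8, 0, 0, 0, 8.5], [0, 0, 0, 0, 0, 0]]])

```text
clock: 16.05
eef_pos: [518.4, 108.4, 97.0]
eef_rot: [2.695, 1.564, 1.59]
wrist_force: [-0.5, -0.0, 0.8]
finger_gap: 30.3
```

```bash
python3 -c "
from h import *
st()"
```

```text
t 16.05 pos [518.4 108.4  97. ] H [-39.   41.3] x [-0.     0.007 -1.   ] z [ 0.449 -0.893 -0.006] jaw deg -63.3 F [-0.5 -0.   0.8] gap 30.3 j6 1.23
```

Emit:
jog_arm(moves=[[[4, -7, -1, 0, 0, 8.5], [5, -6, 0, 0, 0, 8.5], [6, -5, 0, 0, 0, 8.5], [7, -4, 0, 0, 0, 8.5], [0, 0, 0, 0, 0, 0]]])

```text
clock: 16.55
eef_pos: [542.2, 85.9, 98.3]
eef_rot: [2.409, 1.564, 1.895]
wrist_force: [1.0, -0.1, -0.4]
finger_gap: 29.9
```

```bash
python3 -c "
from h import *
st()"
```

```text
t 16.55 pos [542.2  85.9  98.3] H [-14.9  19.2] x [-0.002  0.007 -1.   ] z [ 0.871 -0.491 -0.005] jaw deg -29.4 F [ 1.  -0.1 -0.4] gap 29.9 j6 0.6
```

Emit:
jog_arm(moves=[[[8, -3, -2, 0, 0, 8.5], [8, -2, 0, 0, 0, 8.5], [7, -1, 0, 0, 0, 8.5], [4, 0, 0, 0, 0, 0], [0, 0, 0, 0, 0, 0]]])

```text
clock: 17.05
eef_pos: [569.4, 80.9, 97.5]
eef_rot: [2.359, 1.564, 2.265]
wrist_force: [-0.3, -0.0, 0.5]
finger_gap: 30.0
```

```bash
python3 -c "
from h import *
st()"
```

```text
t 17.05 pos [569.4  80.9  97.5] H [12.4 14.5] x [-0.005  0.005 -1.   ] z [ 0.996 -0.094 -0.005] jaw deg -5.4 F [-0.3 -0.   0.5] gap 30.0 j6 0.17
```

Now small steps until it touches its end stop.

Emit:
jog_arm(moves=[[[2, -1, 0, 0, 0, 0], [2, 0, 0, 0, 0, 0], [1, 0, 0, 0, 0, 0]]])

```text
clock: 17.35
eef_pos: [574.1, 80.1, 97.8]
eef_rot: [2.382, 1.564, 2.275]
wrist_force: [-0.2, -0.5, 0.3]
finger_gap: 30.1
```

Emit:
jog_arm(moves=[[[1.5, 0, 0, 0, 0, 0], [0, 0, 0, 0, 0, 0]]])

```text
clock: 17.55
eef_pos: [574.4, 80.1, 97.6]
eef_rot: [2.687, 1.561, 2.577]
wrist_force: [-2.4, 0.2, 1.3]
finger_gap: 30.0
```

```bash
python3 -c "
from h import *
st()"
```

```text
t 17.55 pos [574.4  80.1  97.6] H [17.4 13.8] x [-0.008  0.005 -1.   ] z [ 0.994 -0.109 -0.009] jaw deg -6.3 F [-2.4  0.2  1.3] gap 30.0 j6 0.18
```

Force is −2.4 N and the motion has stopped, so the keeper is at its stop. I'll back off, lift and check.

Emit:
jog_arm(moves=[[[-6, 0, 0, 0, 0, 0], [0, 0, 0, 0, 0, 0], [0, 0, 35, 0, 0, 0], [0, 0, 40, 0, 0, 0], [0, -20, 20, 0, 0, 0]]])

```text
clock: 18.05
eef_pos: [566.1, 61.2, 192.6]
eef_rot: [2.875, 1.557, 2.766]
wrist_force: [0.4, 0.3, 0.0]
finger_gap: 30.2
```

Emit:
jog_arm(moves=[[[0, -40, 0, 0, 0, 0], [0, -30, 0, 0, 0, 0], [0, 0, 0, 0, 0, 0]]])

```text
clock: 18.35
eef_pos: [567.4, -11.9, 197.2]
eef_rot: [2.452, 1.565, 2.342]
wrist_force: [-0.9, -0.6, 0.4]
finger_gap: 30.1
```

```bash
python3 - <<'E'
from pl import *
I,X=look(84,91)
m=(X[...,2]>108)&(X[...,2]<123)&(abs(X[...,0]-560)<25)&(abs(X[...,1]-80)<20);q=X[m];print('peg',len(q),q.min(0),q.max(0)) if len(q) else 0
m=(X[...,2]>92)&(X[...,2]<96)&(abs(X[...,0]-565)<9)&(X[...,1]>88)&(X[...,1]<122);q=X[m]
if len(q)>20: print('arm slope q',np.polyfit(q[:,1],q[:,0],1),len(q),'+yaw .015')
cv2.imwrite('pics/w7.png',I)
E
```

```text
t 18.4 pos [567.4 -10.5 197.1] H [ 11.7 -76.9] x [-0.005  0.005 -1.   ] z [ 0.994 -0.109 -0.005] jaw deg -6.3 F [-0.7 -0.5 -0.2] gap 30.0 j6 0.02
n 8745 min [571.   20.   84.1] max [661.9 120.6  90.7]
577.0 21.2 120.4 88.2
588.0 21.1 120.3 88.2
599.0 20.0 120.1 88.2
611.0 20.4 120.6 88.2
622.0 20.8 119.9 88.3
634.0 20.8 120.5 88.2
645.0 20.0 120.4 88.2
656.0 20.0 120.2 88.2
peg 139 [557.41202674  76.13653686 110.09006977] [569.13849971  87.58609465 120.78319131]
arm slope q [1.10265344e-02 5.62484787e+02] 384 +yaw .015
```

View pics/w7.png

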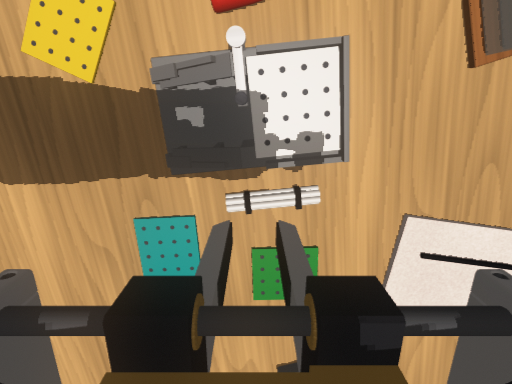

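The keeper lies straight across the crest behind the plate, at px (236,36) to (241,103), with a measured angle near 0. The plate sits flat against the end stop and the bystanders are in place. Handing in.

```bash
python3 -c "
from h import *
manip.sign_off();st()"
```

```text
the job is handed in; nothing more can be done
the job is handed in; nothing more can be done
```

I swung the keeper open to about 1.77 rad and slid the white plate up the slope, backing off once so it tipped level. I then pushed it along the deck to the end stop, swung the keeper shut behind it, and handed the job in at about 18.4 s. The hand-in reports no verdict, so these are my own last checks:

- **Plate:** it lies flat, with its top at z≈88.3, which is the 82 deck plus its 6 mm thickness. It spans x 571 to 662 mm, about 1 mm from where I measured the stop, and it stayed there after I backed off. Its middle is about 2–4 mm to the left by the wrist camera (the two views disagreed by about 2 mm), inside the 6 mm limit.
- **Keeper:** it is shut at about 0 to 0.02 rad, and it pressed back with 2.4 N at its stop.
- **Robot:** the gripper is clear and touching nothing, and I saw no bystander moved in the last view.

**What went wrong:** the first swing passed over the peg without moving it. The camera showed the fingertips about 9 mm above the reported TCP, not 19 mm ahead of it as stated. I corrected for that and the second swing worked. Pressing the plate home also peaked at 23 N along x and 17 N upward at the wrist, well below the 120 N limit.

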